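# Load the blue-banded column cartridge into the sprung cradle and lock it

### The job

Take the blue-banded column cartridge from the red tray and load it into the sloping white cradle: use it to press the sprung blue carriage back, lower it between the carriage and the steel stop, and let it go so that the spring clamps it, pushed right down so that it lies flat on both saddles. Only once it is seated, push the red-knobbed lock lever all the way over, away from the robot. Leave the orange-banded cartridge, the bottles and everything else on the bench where they are.

Things in the scene. Friction and masses are not known exactly. Their poses are not given: they have to be found in the camera images.
- cartridge_mid (a point): Blue-banded cartridge, 130 mm long, 0.18-0.35 kg, lying flat in the red tray; its centre. x: along its length; z: up as it lies. Square aluminium jacket 96 x 30 x 30 mm (blue bands at both ends of it) with a round steel nose, 20 mm diameter, 17 mm long, at each end on the axis. Both ends are alike and any jacket face may be down.
- spare_mid (a point): Centre of the orange-banded cartridge, same shape and size, lying about 90 mm beside the blue one in the tray. To be left alone.
- tray: Fixed red tray 170 (x) x 215 (y) mm, floor 5 mm thick, rim 10 mm high in all. Origin: centre of its underside. The cartridges lie roughly along its x, at y about -45 and +47 mm, either way about.
- module: Fixed column module: grey base plate 150 x 265 mm with the sloping deck and, at its -y side, the lever pedestal. Origin: centre of the underside; x points away from the robot side, z up.
- seat (a point): Where the centre of the seated cartridge belongs. Axes of the cradle: z square to the white sloping deck, leaning 30 degrees from vertical back towards the robot side; x up the slope; y level, towards the sprung carriage. The seated cartridge lies along y. The deck surface (110 along x, 205 along y) is at z=-31 mm. Spring wall behind the carriage: face at y=+106 mm, top at z=+19 mm.
- saddles (a point): Midway between the floors of the two grey U saddles that carry the jacket (same axes as the seat, 15 mm below it). Saddles at y=-38 and +38 mm, each 12 mm wide along y, floors 16 mm above the deck; side lips 12 mm high whose inner faces stand at x=-17.5 and +17.5 mm at the floor and flare out to 24 mm at the top (overall 66 mm wide). Between and outside the saddles the deck is clear.
- stop_face (a point): Middle of the fixed steel stop's face, at y=-65 mm of the seat frame (same axes), which the cartridge's nose rests against. Block 15 mm thick, 44 mm wide, its top 5 mm above this point along z.
- carriage (a joint): Travel of the blue sprung carriage along +y of the seat frame, 0 (relaxed) to 0.034 m (fully back). Spring 4.4 N at 0 rising 0.11 N per mm; it returns by itself. At 0 the gap to the stop is 112 mm; 0.018 with the 130 mm cartridge clamped.
- carriage_face (a point): Middle of the carriage's pushing face at seat height (it moves with the carriage); y=+47 mm in the seat frame when relaxed. Blue block 44 wide (x), 18 thick (y), top at z=+31 mm in the seat frame, so it stands 26 mm higher than the stop.
- lock (a joint): Lock lever angle: 0 leaning towards the robot side (0.5 rad from upright), 1.0 rad fully over, away from it. Stays where it is left; needs about 1 N at the knob.
- lock_tip (a point): Centre of the red lever knob, a 26 mm ball on a 10 mm rod, 70 mm from the pivot. The pivot is at x=0, y=-105, z=77 mm of the module; the lever swings in the module's x-z plane. Its grey housing, 70 (x) x 50 (y) mm, reaches z=90 mm.
- amber: Brown bottle, blue cap, 86 mm diameter, 170 mm tall. Origin: centre of underside. Leave alone.
- solvent: Clear bottle, black cap, 86 mm diameter, 180 mm tall. Origin: centre of underside. Leave alone.
- jar: Small brown jar, 60 mm diameter, 85 mm tall, behind the work area. Origin: centre of underside. Leave alone.
- wrench: Steel open-ended wrench, 160 mm, lying flat on the near left. Origin: middle of its underside. Leave alone.
- beaker: Clear plastic beaker, 76 mm diameter, 100 mm tall, right of the robot. Origin: centre of underside. Leave alone.
- vial_rack: Red vial rack 100 x 190 x 35 mm (45 with caps), left of the work area. Origin: centre of underside. Leave alone.
- carton: Blue box 70 x 190 x 45 mm, right of the work area. Origin: centre of underside. Leave alone.

How it is judged:
By the outcome, as a careful person would: the job done as asked, in the order asked, and still so for the second after the job is handed in, with the robot touching nothing.
It also fails if it takes over 58 s, if anything falls off the work surface, if the arm or the gripper's body presses on something with over 40 N, if the wrist force passes 120 N, or if a joint passes its speed limit or range.

### The arm

A 6-joint arm with a two-finger parallel gripper is mounted at the origin on the work surface. World frame = base frame: x ahead of the robot, y to its left, z up, the work surface at z = 0. Lengths are in m, angles in rad, forces in N, time in s.
With the tool pointing down it reaches from about 0.275 to 0.85 m from the base axis. Payload 5.2 kg.
Tool frame: the origin (TCP) lies between the finger pads; the fingertips stand 19 mm ahead of it and the grasp point (between the pads) is the TCP; z points along the fingers, y is the line along which they close (so a half turn about z gives the same grasp; the last joint's range is limited). The gripper opens to 85 mm and grips with 20 to 120 N. Pads are 22 mm wide; open, the fingers measure 114 mm over their backs; the gripper's body (76 mm by 85 mm) begins 54 mm behind the grasp point. The pads swing forward as they close: fully open they stand 13 mm farther back than shut.
Start: joints at [1.115, 0.259, 1.535, -0, 1.348, -0.203], TCP at [0.138, 0.533, 0.25] pointing down, gripper open.
Joint ranges: [-3.14, 3.14], [-0.91, 2.08], [0.19, 2.58], [-1.22, 4.36], [0.22, 2.71], [-3.12, 3.12]. Speed limits (rad/s): [2.57, 2.57, 3.14, 3.14, 3.14, 3.14].

### API

Orientations are given as a unit quaternion [w, x, y, z].
In Python, from bench import * gives the robot as it stands. The module is installed in compiled form; this text tells all that it offers.
- The arm moves only by the tool step_arm, never from a script. Its argument "commands" is a list of rows, each an object with "hand": the finger opening in mm, from 0 to 85.4; "xyz": the shift along the tool's x, y, z in mm, a list of three; "yaw": the turn about the tool's z in rad. A call has 1 to 5 rows; each row is the pose to reach, as a shift and turn from the pose commanded when the call began, along the tool's axes at that moment; what a row does not reach only later rows make up. A row lasts 1/12 s, in which the tool goes at most 41.7 mm and 7.16 degrees, less where a joint would pass 70% of its speed; a pose out of reach is approached as far as the arm can. A call with a gripper value outside its range is refused whole. The fingers move at their own pace and stop on an object; the grip force is fixed at half the most. Time passes only in rows, so rows that repeat a pose let the fingers close. It gives the time, the measured TCP pose, the force, the opening and the grip force at its end, in the units of the state.
- get_obs(): the state, without advancing time (a new reading comes with each control period).
- camera(name): name is "scene" or "side" or "wrist"; returns a dict with "img" (420x560x3 uint8, red, green, blue), "K" (3x3 intrinsics, pixels), "R" (3x3) and "t" (3): a world point X has camera coordinates R X + t. Camera axes: x right, y down, z forward; pixel columns grow to the right and rows downward; lengths in m; the calibration is good to about 2 mm. A picture is of the moment at which its call begins. There is no depth.
- sign_off(): hands the job in; it is judged then, once.
The state is a dict: "time_s": time; "qpos": joint angles; "qd": joint speeds; "effort": joint torques, N m; "eef_pos": TCP position; "eef_rot": TCP orientation; "force": force on the tool from outside, world axes, zero at the start; "torque": the same for the moment, N m; "width": opening from 0.0 (shut) to 1.0 (fully open); "finger_force": force on a finger pad.
Only numpy, scipy, OpenCV 4.12 (cv2) and the standard library are available. Lean on these libraries where they do the work, as an engineer would, in place of code of your own. Each camera call takes 0.05 s, during which the arm holds its last target. There are 200 camera calls.

## Working session

There is one attempt and no reset: what is moved stays moved. The work goes in short steps, Python scripts to look and compute and a tool call to move; the robot and the scene stay as the last step left them, time stands still between calls to the robot, and variables do not carry over. Pictures are saved under pics/ and viewed, at most 10 in all, crops included, and the job is handed in when it is done.

Besides the shell and the picture viewer there is one more tool, called after ">>>" in YAML: its name, and indented under it one key for each argument. step_arm: Moves the arm, as the interface text tells. Its arguments: {"type":"object","properties":{"commands":{"type":"array","items":{"type":"object","properties":{"hand":{"type":"number"},"xyz":{"type":"array","items":{"type":"number"}},"yaw":{"type":"number"}}}}},"required":["commands"]}

```bash
mkdir -p pics
python3 - <<'E'
from bench import *
import cv2,numpy as np
o=get_obs();print(o['time_s'],o['eef_pos'],o['eef_rot'],o['force'],o['width'])
for n in ['scene','side']:
    c=camera(n);np.savez(f'pics/{n}0.npz',**c);cv2.imwrite(f'pics/{n}0.png',c['img'][:,:,::-1]);print(n,c['K'].tolist(),(-c['R'].T@c['t']).round(3),c['R'].round(2).tolist())
a=[cv2.imread(f'pics/{n}0.png') for n in ['scene','side']]
E
```

```text
0.0 [0.13734152 0.53208486 0.24946821] [-2.88523979e-04  1.26083040e-01  9.92019278e-01 -8.57790690e-04] [ 0.29905076  0.33985402 -0.2311866 ] 0.9991443043476387
scene [[533.6454216184027, 0.0, 269.390801264259], [0.0, 533.6454216184027, 208.04289854371117], [0.0, 0.0, 1.0]] [1.244 0.635 1.459] [[-0.66, 0.75, -0.0], [0.62, 0.55, -0.57], [-0.42, -0.38, -0.82]]
side [[485.40603950405637, 0.0, 275.5289036322106], [0.0, 485.40603950405637, 208.21154544156914], [0.0, 0.0, 1.0]] [0.262 0.859 1.005] [[-0.95, -0.32, -0.02], [-0.21, 0.67, -0.72], [0.24, -0.68, -0.7]]
```

View pics/scene0.png

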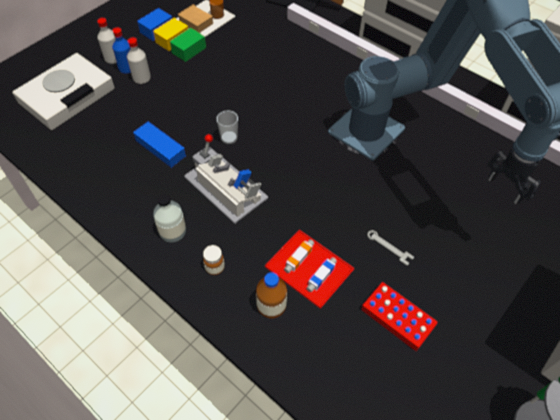

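View pics/side0.png

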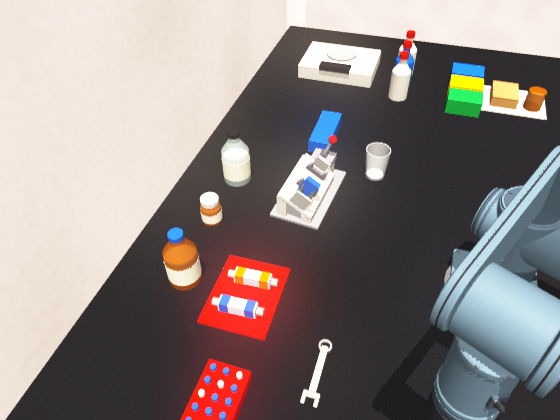

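The scene view shows the blue cartridge near (322,273), the module at about (226,185) and the red knob at (208,138). In the side view they are at about (238,306), (309,190) and (333,140). Next I'll triangulate them roughly.

```bash
cat > h.py <<'E'
import numpy as np,cv2
from bench import *
def ray(c,p):
    d=c['R'].T@np.linalg.inv(c['K'])@np.array([p[0],p[1],1.]);return -c['R'].T@c['t'],d/np.linalg.norm(d)
def plane(c,p,z):
    o,d=ray(c,p);return o+d*(z-o[2])/d[2]
def tri(a,p,b,q):
    o1,d1=ray(a,p);o2,d2=ray(b,q)
    s=np.linalg.lstsq(np.c_[d1,-d2],o2-o1,rcond=None)[0]
    x,y=o1+s[0]*d1,o2+s[1]*d2
    return (x+y)/2,np.linalg.norm(x-y)
def proj(c,X):
    v=c['K']@(c['R']@np.asarray(X)+c['t']);return v[:2]/v[2]
def mask(img,col):
    h=cv2.cvtColor(img,cv2.COLOR_RGB2HSV);H,S,V=[h[...,i].astype(int) for i in range(3)]
    m={'blue':(H>100)&(H<130)&(S>110)&(V>50),'red':((H<6)|(H>174))&(S>150)&(V>60),'orange':(H>8)&(H<25)&(S>130)&(V>120)}[col]
    return m.astype(np.uint8)
def blobs(img,col,amin=20):
    n,l,s,c=cv2.connectedComponentsWithStats(mask(img,col));return [(s[i,4],c[i].round(1).tolist()) for i in range(1,n) if s[i,4]>=amin]
def world_shift(v,o):  # world vector(m)->tool mm
    w,x,y,z=o['eef_rot'];from scipy.spatial.transform import Rotation as Ro
    return (Ro.from_quat([x,y,z,w]).inv().apply(v)*1000).round(1)
def shot(name,fn):
    c=camera(name);np.savez(f'pics/{fn}.npz',**c);cv2.imwrite(f'pics/{fn}.png',c['img'][:,:,::-1]);return c
E
python3 - <<'E'
from h import *
a=dict(np.load('pics/scene0.npz'));b=dict(np.load('pics/side0.npz'))
for c in (a,b):
  for k in ('blue','red'): print(k,blobs(c['img'],k))
for n,p,q in [('cart',(322,273),(238,306)),('carr',(241,178),(309,186)),('knob',(208,138),(333,140))]:
    print(n,tri(a,p,b,q))
# tray & base plate corners
print('tray',[plane(a,p,.01)[:2].round(3) for p in [(303,231),(353,268),(321,305),(266,267)]])
print('module',[plane(a,p,.0)[:2].round(3) for p in [(268,194),(235,220),(185,179)]])
print('modside',[plane(b,p,.0)[:2].round(3) for p in [(272,213),(318,226),(346,180)]])
w=camera('wrist');print('wrist cam',(-w['R'].T@w['t']),w['R'].round(2).tolist(),w['K'][0,0])
E
```

```text
blue [(np.int32(597), [152.2, 21.6]), (np.int32(459), [121.5, 54.3]), (np.int32(1293), [159.4, 143.6]), (np.int32(199), [242.6, 176.8]), (np.int32(57), [328.6, 265.0]), (np.int32(174), [270.7, 279.0]), (np.int32(63), [316.3, 280.0])]
red [(np.int32(85), [101.7, 21.5]), (np.int32(75), [117.0, 31.1]), (np.int32(76), [132.7, 41.2]), (np.int32(61), [208.2, 137.6]), (np.int32(2763), [309.4, 268.9]), (np.int32(2016), [398.6, 316.4])]
blue [(np.int32(35), [397.1, 59.8]), (np.int32(83), [410.3, 62.3]), (np.int32(415), [467.6, 69.5]), (np.int32(858), [324.2, 129.5]), (np.int32(224), [309.5, 185.8]), (np.int32(222), [175.1, 234.8]), (np.int32(130), [223.7, 302.9]), (np.int32(133), [249.1, 308.6]), (np.int32(31), [212.9, 366.9]), (np.int32(32), [225.8, 370.9]), (np.int32(29), [207.2, 379.5]), (np.int32(31), [233.6, 387.9]), (np.int32(34), [214.6, 397.2]), (np.int32(33), [228.1, 401.7]), (np.int32(37), [194.7, 406.4]), (np.int32(37), [208.6, 410.9]), (np.int32(35), [222.3, 415.9])]
red [(np.int32(55), [410.5, 34.1]), (np.int32(67), [407.1, 43.9]), (np.int32(69), [403.8, 55.1]), (np.int32(53), [332.6, 139.3]), (np.int32(3530), [244.8, 299.2]), (np.int32(2330), [218.9, 392.3])]
cart (array([0.58098309, 0.25325298, 0.02345493]), np.float64(0.0026317945558428724))
carr (array([ 0.51596188, -0.13979487,  0.09223919]), np.float64(0.0006135165867733655))
knob (array([ 0.4907056 , -0.31089059,  0.13719755]), np.float64(0.0005267772103032408))
tray [array([0.496, 0.109]), array([0.498, 0.309]), array([0.658, 0.312]), array([0.672, 0.107])]
module [array([ 0.456, -0.077]), array([ 0.606, -0.088]), array([ 0.598, -0.334])]
modside [array([ 0.613, -0.093]), array([ 0.471, -0.082]), array([ 0.438, -0.302])]
wrist cam [0.0633764  0.55178252 0.37335087] [[0.25, 0.97, -0.0], [0.92, -0.24, 0.3], [0.29, -0.08, -0.95]] 321.3876385707617
```

>>> step_arm:
  commands:
    - {"xyz": [-190,-61,0],"yaw": 0,"hand": 85}
    - {"xyz": [-190,-61,0],"yaw": 0,"hand": 85}
    - {"xyz": [-190,-61,0],"yaw": 0,"hand": 85}
    - {"xyz": [-190,-61,0],"yaw": 0,"hand": 85}
    - {"xyz": [-190,-61,0],"yaw": 0,"hand": 85}

```text
time_s: 0.57
eef_pos: [0.3082, 0.4242, 0.2501]
eef_rot: [0.0, 0.126, 0.992, -0.0]
force: [-0.1, 0.3, -0.4]
width: 0.991
finger_force: 0.0
```

>>> step_arm:
  commands:
    - {"xyz": [-190,-61,0],"yaw": 0,"hand": 85}
    - {"xyz": [-190,-61,0],"yaw": 0,"hand": 85}
    - {"xyz": [-190,-61,0],"yaw": 0,"hand": 85}
    - {"xyz": [-190,-61,0],"yaw": 0,"hand": 85}
    - {"xyz": [-190,-61,0],"yaw": 0,"hand": 85}

```text
time_s: 0.98
eef_pos: [0.4772, 0.3172, 0.25]
eef_rot: [0.0, 0.127, 0.992, -0.0]
force: [0.3, 0.3, -0.8]
width: 0.996
finger_force: 0.0
```

>>> step_arm:
  commands:
    - {"xyz": [-119,-38,40],"yaw": -0.25,"hand": 85}
    - {"xyz": [-119,-38,40],"yaw": -0.25,"hand": 85}
    - {"xyz": [-119,-38,40],"yaw": -0.25,"hand": 85}
    - {"xyz": [-119,-38,40],"yaw": -0.25,"hand": 85}
    - {"xyz": [-119,-38,40],"yaw": -0.25,"hand": 85}

```text
time_s: 1.4
eef_pos: [0.5819, 0.2504, 0.2079]
eef_rot: [-0.002, 0.004, 1.0, -0.001]
force: [0.4, 0.0, -0.3]
width: 0.995
finger_force: 0.0
```

Run:
```python
from h import *
o=get_obs();print(o['time_s'],o['eef_pos'],o['eef_rot'],np.abs(o['qd']).max())
c=shot('wrist','w1')
print(blobs(c['img'],'blue',60))
```

```text
1.4 [0.58192501 0.25040029 0.20787334] [-1.66809959e-03  3.53874511e-03  9.99992165e-01 -6.04342005e-04] 0.054781594542963066
[(np.int32(197), [514.9, 116.0]), (np.int32(227), [549.3, 115.8]), (np.int32(131), [475.2, 151.5]), (np.int32(191), [541.1, 151.0]), (np.int32(123), [469.2, 184.7]), (np.int32(130), [502.4, 184.5])]
```

View pics/w1.png

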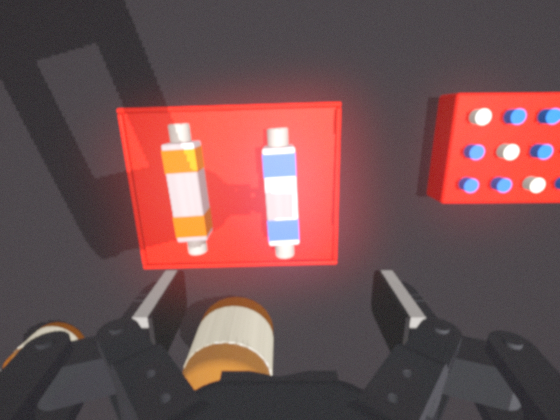

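The wrist view shows the blue cartridge upright in the frame, with the top-face midline running from (279,148) to (283,244) and nose ends at (278,129) and (286,257). The amber bottle sits near (235,340), in front of it.

Run:
```python
from h import *
c=dict(np.load('pics/w1.npz'))
hsv=cv2.cvtColor(c['img'],cv2.COLOR_RGB2HSV)
print(hsv[160,279],hsv[230,283])
m=cv2.inRange(hsv,(95,90,60),(130,255,255));m[:, :240]=0;m[:,320:]=0;m[:140]=0;m[260:]=0
n,l,s,ce=cv2.connectedComponentsWithStats(m)
B=[(s[i].tolist(),ce[i].round(1).tolist()) for i in range(1,n) if s[i,4]>80];print(B)
P=[plane(c,b[1],.035) for b in B];print(P,'d',np.linalg.norm(P[0]-P[1]))
for z,p,q in [(.035,(279,148),(283,244)),(.02,(278,129),(286,257))]:
    A,D=plane(c,p,z),plane(c,q,z);v=D-A
    print(A.round(4),D.round(4),'len',np.linalg.norm(v),'mid',(A+D)/2,'ang',np.degrees(np.arctan2(v[1],v[0])))
A,D=plane(c,(262,149),.035),plane(c,(296,147),.035);print('width',np.linalg.norm(A-D))
print('tool', world_shift((P[0]+P[1])/2-get_obs()['eef_pos'],get_obs()))
```

```text
[109  81 255] [109  96 255]
[([269, 222, 28, 18, 436], [282.8, 230.2])]Traceback (most recent call last):
  File "<stdin>", line 8, in <module>
IndexError: list index out of range
```

Run:
```python
from h import *
c=dict(np.load('pics/w1.npz'))
hsv=cv2.cvtColor(c['img'],cv2.COLOR_RGB2HSV)
m=cv2.inRange(hsv,(95,55,60),(130,255,255));m[:, :240]=0;m[:,320:]=0;m[:140]=0;m[260:]=0
n,l,s,ce=cv2.connectedComponentsWithStats(m)
B=[(s[i].tolist(),ce[i].round(1).tolist()) for i in range(1,n) if s[i,4]>80];print(B)
P=[plane(c,b[1],.035) for b in B];print(P,'d',np.linalg.norm(P[0]-P[-1]))
for z,p,q in [(.035,(279,148),(283,244)),(.02,(278,129),(286,257))]:
    A,D=plane(c,p,z),plane(c,q,z);v=D-A
    print(A.round(4),D.round(4),'len',np.linalg.norm(v),'mid',(A+D)/2,'ang',np.degrees(np.arctan2(v[1],v[0])))
A,D=plane(c,(262,149),.035),plane(c,(296,147),.035);print('width',np.linalg.norm(A-D))
o=get_obs();print('tool', world_shift((P[0]+P[-1])/2-o['eef_pos'],o))
```

```text
[([263, 154, 32, 23, 664], [278.7, 164.9]), ([268, 220, 30, 21, 559], [282.5, 229.8])]
[array([0.55164793, 0.25083533, 0.035     ]), array([0.61554905, 0.25413644, 0.035     ])] d 0.06398632608792677
[0.5363 0.2512 0.035 ] [0.6306 0.2546 0.035 ] len 0.09443677088294289 mid [0.58343984 0.25289926 0.035     ] ang 2.045947753826525
[0.5202 0.2504 0.02  ] [0.6518 0.2579 0.02  ] len 0.13188482836639018 mid [0.58601269 0.25412932 0.02      ] ang 3.2636193579150765
width 0.03100540600412334
tool [ -3.4   0.6 173.9]
```

>>> step_arm:
  commands:
    - {"xyz": [-2,2,35],"yaw": -0.05,"hand": 60}
    - {"xyz": [-2,2,70],"yaw": -0.05,"hand": 60}
    - {"xyz": [-2,2,105],"yaw": -0.05,"hand": 60}
    - {"xyz": [-2,2,130],"yaw": -0.05,"hand": 60}
    - {"xyz": [-2,2,140],"yaw": -0.05,"hand": 60}

```text
time_s: 1.87
eef_pos: [0.5787, 0.2558, 0.067]
eef_rot: [-0.003, -0.024, 1.0, -0.0]
force: [-0.6, -0.3, -0.0]
width: 0.706
finger_force: 0.0
```

Run:
```python
from h import *
o=get_obs();print(o['time_s'],o['eef_pos'],o['eef_rot'],o['width'],np.abs(o['qd']).max())
```

```text
1.8667 [0.57868823 0.25581786 0.06698775] [-3.22286868e-03 -2.44800820e-02  9.99695011e-01 -4.72170043e-04] 0.7056598242076495 0.1877053578424386
```

>>> step_arm:
  commands:
    - {"xyz": [-5,-3,10],"yaw": 0,"hand": 60}
    - {"xyz": [-5,-3,20],"yaw": 0,"hand": 60}
    - {"xyz": [-5,-3,20],"yaw": 0,"hand": 60}

```text
time_s: 2.12
eef_pos: [0.5878, 0.2524, 0.05]
eef_rot: [-0.0, -0.024, 1.0, 0.0]
force: [0.0, 0.2, 0.2]
width: 0.7
finger_force: 0.0
```

Run:
```python
from h import *
o=get_obs();print(o['time_s'],o['eef_pos'],o['eef_rot'],o['width'],np.abs(o['qd']).max())
c=shot('wrist','w2')
hsv=cv2.cvtColor(c['img'],cv2.COLOR_RGB2HSV)
m=cv2.inRange(hsv,(95,55,60),(130,255,255));n,l,s,ce=cv2.connectedComponentsWithStats(m)
for i in range(1,n):
    if s[i,4]>300: print(s[i].tolist(),ce[i].round(1),plane(c,ce[i],.035).round(4))
```

```text
2.1167 [0.58779108 0.25235648 0.04995416] [-4.41201437e-05 -2.37506947e-02  9.99717911e-01  8.10214175e-06] 0.7002345816047135 0.0346387922613736
[244, 183, 69, 47, 3103] [278.2 205.7] [0.5516 0.2508 0.035 ]
[250, 309, 59, 37, 2118] [279.5 327.2] [0.6159 0.2545 0.035 ]
```

View pics/w2.png

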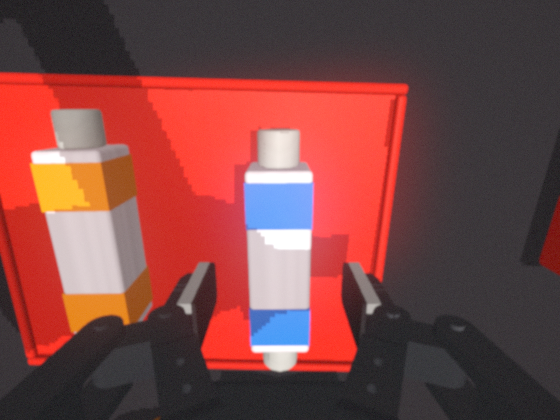

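The wrist view shows the blue cartridge centred between the fingers, bands at (278,206) and (280,327), and aligned with them. I'll descend and grip.

>>> step_arm:
  commands:
    - {"xyz": [4,0,12],"yaw": -0.01,"hand": 60}
    - {"xyz": [4,0,22],"yaw": -0.01,"hand": 60}
    - {"xyz": [4,0,22],"yaw": -0.01,"hand": 60}
    - {"xyz": [4,0,22],"yaw": -0.01,"hand": 22}
    - {"xyz": [4,0,22],"yaw": -0.01,"hand": 22}

```text
time_s: 2.58
eef_pos: [0.5844, 0.252, 0.0291]
eef_rot: [0.001, -0.028, 1.0, 0.0]
force: [-0.3, 0.2, -0.8]
width: 0.431
finger_force: 0.0
```

>>> step_arm:
  commands:
    - {"hand": 22,"xyz": [0,0,0],"yaw": 0}
    - {"hand": 22,"xyz": [0,0,0],"yaw": 0}
    - {"hand": 22,"xyz": [0,0,0],"yaw": 0}
    - {"hand": 22,"xyz": [0,0,0],"yaw": 0}

```text
time_s: 2.92
eef_pos: [0.5846, 0.2521, 0.0294]
eef_rot: [0.001, -0.029, 1.0, 0.0]
force: [-0.7, 0.5, 6.3]
width: 0.338
finger_force: 60.7
```

>>> step_arm:
  commands:
    - {"hand": 22,"xyz": [0,0,-20],"yaw": 0}
    - {"hand": 22,"xyz": [0,0,-50],"yaw": 0}
    - {"hand": 22,"xyz": [0,0,-90],"yaw": 0}
    - {"hand": 22,"xyz": [0,0,-130],"yaw": 0}
    - {"hand": 22,"xyz": [0,0,-170],"yaw": 0}

```text
time_s: 3.33
eef_pos: [0.5828, 0.2515, 0.1988]
eef_rot: [-0.001, -0.029, 1.0, -0.0]
force: [0.6, 0.1, -3.4]
width: 0.343
finger_force: 59.7
```

>>> step_arm:
  commands:
    - {"hand": 22,"xyz": [0,0,-40],"yaw": 0}
    - {"hand": 22,"xyz": [0,0,-80],"yaw": 0}
    - {"hand": 22,"xyz": [0,0,-120],"yaw": 0}
    - {"hand": 22,"xyz": [0,0,-150],"yaw": 0}
    - {"hand": 22,"xyz": [0,0,-150],"yaw": 0}

```text
time_s: 3.75
eef_pos: [0.5857, 0.2523, 0.3562]
eef_rot: [0.006, -0.029, 1.0, 0.001]
force: [0.9, 0.1, -0.8]
width: 0.335
finger_force: 60.0
```

Run:
```python
from h import *
o=get_obs();print(o['time_s'],o['eef_pos'],o['qpos'],o['force'],o['width'],o['finger_force'])
```

```text
3.75 [0.58566884 0.25230884 0.35620829] [ 2.32198331e-01  3.72829007e-01  1.12270185e+00 -1.04628051e-04
  1.63372595e+00 -1.39592194e+00] [ 0.93231846  0.12770765 -0.83974427] 0.3348617414462245 59.96366500854492
```

>>> step_arm:
  commands:
    - {"hand": 22,"xyz": [6,-36,0],"yaw": 0}
    - {"hand": 22,"xyz": [11,-72,0],"yaw": 0}
    - {"hand": 22,"xyz": [17,-108,0],"yaw": 0}
    - {"hand": 22,"xyz": [22,-144,0],"yaw": 0}
    - {"hand": 22,"xyz": [28,-180,0],"yaw": 0}

```text
time_s: 4.17
eef_pos: [0.5651, 0.0691, 0.3465]
eef_rot: [-0.001, -0.029, 1.0, 0.0]
force: [1.9, -0.2, -2.4]
width: 0.339
finger_force: 60.1
```

>>> step_arm:
  commands:
    - {"hand": 22,"xyz": [6,-36,0],"yaw": 0}
    - {"hand": 22,"xyz": [11,-72,0],"yaw": 0}
    - {"hand": 22,"xyz": [17,-108,0],"yaw": 0}
    - {"hand": 22,"xyz": [22,-144,0],"yaw": 0}
    - {"hand": 22,"xyz": [28,-180,0],"yaw": 0}

```text
time_s: 4.58
eef_pos: [0.5474, -0.1123, 0.3466]
eef_rot: [-0.001, -0.029, 1.0, 0.001]
force: [0.5, -0.4, -2.1]
width: 0.339
finger_force: 60.1
```

>>> step_arm:
  commands:
    - {"hand": 22,"xyz": [6,-36,0],"yaw": 0.12}
    - {"hand": 22,"xyz": [11,-72,0],"yaw": 0.24}
    - {"hand": 22,"xyz": [17,-108,0],"yaw": 0.36}
    - {"hand": 22,"xyz": [22,-144,0],"yaw": 0.48}
    - {"hand": 22,"xyz": [28,-180,0],"yaw": 0.6}

```text
time_s: 5.0
eef_pos: [0.5299, -0.2935, 0.3465]
eef_rot: [-0.001, 0.271, 0.963, 0.001]
force: [0.8, 0.1, -2.7]
width: 0.345
finger_force: 60.1
```

>>> step_arm:
  commands:
    - {"hand": 22,"xyz": [0,0,0],"yaw": 0.12}
    - {"hand": 22,"xyz": [0,0,0],"yaw": 0.24}
    - {"hand": 22,"xyz": [0,0,0],"yaw": 0.36}
    - {"hand": 22,"xyz": [0,0,0],"yaw": 0.48}
    - {"hand": 22,"xyz": [0,0,0],"yaw": 0.6}

```text
time_s: 5.42
eef_pos: [0.5302, -0.292, 0.3462]
eef_rot: [-0.002, 0.544, 0.839, 0.0]
force: [0.7, 0.6, -3.0]
width: 0.338
finger_force: 60.3
```

>>> step_arm:
  commands:
    - {"hand": 22,"xyz": [0,0,0],"yaw": 0.12}
    - {"hand": 22,"xyz": [0,0,0],"yaw": 0.24}
    - {"hand": 22,"xyz": [0,0,0],"yaw": 0.36}
    - {"hand": 22,"xyz": [0,0,0],"yaw": 0.48}
    - {"hand": 22,"xyz": [0,0,0],"yaw": 0.5}

```text
time_s: 5.83
eef_pos: [0.5303, -0.2918, 0.3465]
eef_rot: [-0.002, 0.734, 0.679, -0.0]
force: [-0.3, -0.5, -3.3]
width: 0.342
finger_force: 60.3
```

>>> step_arm:
  commands:
    - {"hand": 22,"xyz": [0,0,0],"yaw": 0}
    - {"hand": 22,"xyz": [0,0,0],"yaw": 0}

```text
time_s: 6.0
eef_pos: [0.5306, -0.2919, 0.3473]
eef_rot: [-0.001, 0.731, 0.682, -0.0]
force: [0.5, -0.4, -3.5]
width: 0.342
finger_force: 60.3
```

Run:
```python
from h import *
o=get_obs();print(o['time_s'],o['eef_pos'],o['eef_rot'],o['qpos'],o['force'],o['width'])
c=shot('wrist','w3')
print(blobs(c['img'],'blue'),blobs(c['img'],'red'))
```

```text
6.0 [ 0.53056874 -0.29191741  0.34734953] [-8.32821101e-04  7.31012343e-01  6.82363715e-01 -1.44350240e-04] [-6.86961353e-01  3.20371867e-01  1.21799676e+00 -6.55756405e-05
  1.60491324e+00 -6.18150384e-01] [ 0.46774989 -0.36468463 -3.46880809] 0.3417954303747139
[(np.int32(1562), [254.1, 31.2]), (np.int32(4329), [281.5, 230.2]), (np.int32(2364), [281.9, 357.9])] [(np.int32(70), [235.6, 203.8])]
```

View pics/w3.png

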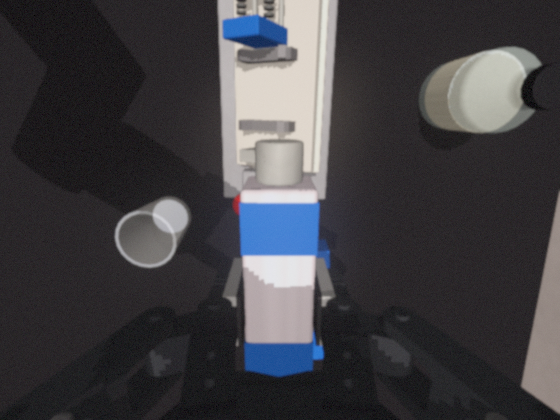

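The wrist view shows the module straight ahead: carriage at (254,31), saddles near (267,54) and (267,127), the stop partly hidden by the held cartridge's nose, and base-plate edges near x=221 and x=332. I'll enlarge it.

Run:
```python
import cv2
i=cv2.imread('pics/w3.png')[0:205,205:350];cv2.imwrite('pics/w3c.png',cv2.resize(i,None,fx=2.9,fy=2.9,interpolation=cv2.INTER_CUBIC))
j=cv2.imread('pics/scene0.png')[125:225,180:272];
cv2.imwrite('pics/w3c.png',cv2.hconcat([cv2.resize(i,(420,594)),cv2.copyMakeBorder(cv2.resize(j,(374,406)),0,188,0,0,cv2.BORDER_CONSTANT)]))
```

```text
(no output)
```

View pics/w3c.png

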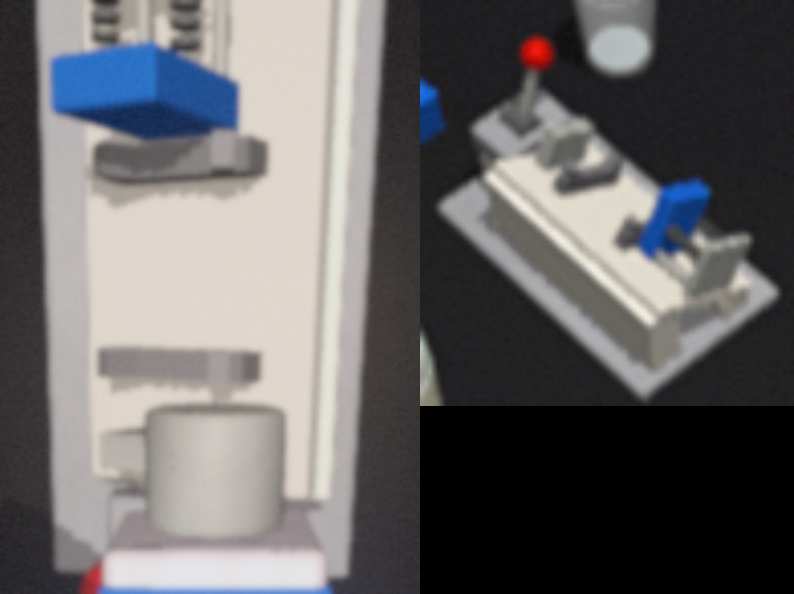

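The crop shows the carriage's top-face corners at crop (52,60), (153,45), (150,98) and (55,108). The saddles span crop x 94–267 and 98–262, and the stop's left edge is at (102,432–465). I'll solve for the seat point from these.

```bash
cat > seat.py <<'E'
from h import *
from scipy.optimize import least_squares
c=dict(np.load('pics/w3.npz'))
s,k=.5,3**.5/2
def W(p,loc):
    X,Y,Z,th=p;x,y,z=np.array(loc)/1000.
    a,b,h=x*k-z*s,y,x*s+z*k
    return np.array([X+a*np.cos(th)-b*np.sin(th),Y+a*np.sin(th)+b*np.cos(th),Z+h])
cp=lambda u,v:np.array([205+u/2.897,v/2.8976])
obs=[((-22,65,31),(52,60),1,1),((22,65,31),(153,45),1,1),((22,47,31),(150,98),1,1),((-22,47,31),(55,108),1,1),
((33,32,-31),(268,172),1,1),((-33,32,-3),(95,175),1,0),((33,-44,-31),(262,382),1,1),((-33,-44,-3),(98,380),1,0),
((-22,-65,5),(102,432),1,1),((-22,-80,5),(102,465),1,1)]
if __name__=='__main__':
    f=lambda p:np.concatenate([(proj(c,W(p,l))-cp(*u))*[a,b] for l,u,a,b in obs])
    r=least_squares(f,[.53,-.18,.07,-.07],loss='soft_l1',x_scale=[.01,.01,.01,.05]);print(r.x.round(4),np.degrees(r.x[3]));print(f(r.x).reshape(-1,2).round(1).tolist())
    p=r.x
    for z in (0,.01,.015):
        print('plate',z,[plane(c,cp(*u),z)[:2].round(4) for u in [(55,570),(350,577),(37,2),(384,2)]])
    for n in ('scene','side'):
        d=dict(np.load(f'pics/{n}0.npz'));print(n,'carriage corners',[proj(d,W(p,l)).round(0) for l in [(-22,65,31),(22,65,31),(22,47,31),(-22,47,31)]],blobs(d['img'],'blue')[3:5])
E
python3 seat.py
```

```text
[ 0.514  -0.1902  0.0866 -0.0832] -4.764440366461068
[[-0.5, -0.7], [1.0, -1.2], [2.1, 1.7], [-0.8, 2.5], [0.1, 1.5], [-2.6, 0.0], [0.1, -1.2], [-2.0, -0.0], [0.3, -1.0], [0.6, 0.1]]
plate 0 [array([ 0.4447, -0.3315]), array([ 0.5982, -0.3458]), array([ 0.4675, -0.0748]), array([ 0.6196, -0.0853])]
plate 0.01 [array([ 0.4466, -0.329 ]), array([ 0.5969, -0.343 ]), array([ 0.4689, -0.0778]), array([ 0.6179, -0.0881])]
plate 0.015 [array([ 0.4476, -0.3278]), array([ 0.5963, -0.3416]), array([ 0.4696, -0.0793]), array([ 0.617 , -0.0895])]
scene carriage corners [array([251., 173.]), array([242., 175.]), array([238., 172.]), array([248., 170.])] [(np.int32(199), [242.6, 176.8]), (np.int32(57), [328.6, 265.0])]
side carriage corners [array([318., 189.]), array([306., 180.]), array([308., 176.]), array([320., 185.])] [(np.int32(858), [324.2, 129.5]), (np.int32(224), [309.5, 185.8])]
```

Run:
```python
from seat import *
for z in (.027,.032,.037): print('deck left',z,plane(c,cp(89,250),z).round(4),plane(c,cp(94,465),z).round(4))
for z in (.08,.087): print('deck right',z,plane(c,cp(318,330),z).round(4),plane(c,cp(332,330),z).round(4))
views={'w3':c}
for n in ('scene','side'): views[n]=dict(np.load(f'pics/{n}0.npz'))
for n,d in views.items():
    ys,xs={'w3':(0,60),'scene':(160,200),'side':(165,205)}[n],{'w3':(200,320),'scene':(225,262),'side':(290,330)}[n]
    up=cv2.resize(d['img'][ys[0]:ys[1],xs[0]:xs[1]],None,fx=4,fy=4,interpolation=cv2.INTER_CUBIC)
    m=mask(up,'blue');C=max(cv2.findContours(m,0,2)[0],key=cv2.contourArea)
    a=cv2.approxPolyDP(cv2.convexHull(C),5,True)[:,0]/4.+[xs[0]-.4,ys[0]-.4];print(n,a.round(1).tolist())
```

```text
deck left 0.027 [ 0.4825 -0.1798  0.027 ] [ 0.4745 -0.2749  0.027 ]
deck left 0.032 [ 0.4831 -0.1802  0.032 ] [ 0.4752 -0.2742  0.032 ]
deck left 0.037 [ 0.4837 -0.1806  0.037 ] [ 0.4759 -0.2735  0.037 ]
deck right 0.08 [ 0.5774 -0.2202  0.08  ] [ 0.583  -0.2205  0.08  ]
deck right 0.087 [ 0.5767 -0.2201  0.087 ] [ 0.5822 -0.2204  0.087 ]
w3 [[286.1, 30.8], [285.1, 43.4], [254.8, 47.1], [224.1, 37.8], [222.6, 21.1], [226.1, 19.1], [257.1, 14.6], [264.8, 16.8], [284.8, 28.4]]
scene [[248.4, 168.1], [251.4, 171.4], [249.8, 176.6], [243.4, 185.6], [236.1, 187.8], [233.1, 183.6], [239.1, 169.8]]
side [[308.6, 175.8], [319.6, 184.8], [314.6, 191.8], [307.1, 195.4], [297.8, 187.4]]
```

>>> step_arm:
  commands:
    - {"hand": 22,"xyz": [20,-8,30],"yaw": 0.015}
    - {"hand": 22,"xyz": [40,-16,60],"yaw": 0.015}
    - {"hand": 22,"xyz": [60,-24,90],"yaw": 0.015}
    - {"hand": 22,"xyz": [79,-32,120],"yaw": 0.015}
    - {"hand": 22,"xyz": [79,-32,147],"yaw": 0.015}

```text
time_s: 6.47
eef_pos: [0.5026, -0.2069, 0.1996]
eef_rot: [-0.002, 0.736, 0.677, 0.0]
force: [-0.4, 0.4, -2.9]
width: 0.34
finger_force: 60.4
```

>>> step_arm:
  commands:
    - {"hand": 22,"xyz": [0,0,0],"yaw": 0}
    - {"hand": 22,"xyz": [0,0,0],"yaw": 0}
    - {"hand": 22,"xyz": [0,0,0],"yaw": 0}

```text
time_s: 6.72
eef_pos: [0.5057, -0.2122, 0.2031]
eef_rot: [0.001, 0.737, 0.676, 0.0]
force: [0.4, -0.5, -2.7]
width: 0.344
finger_force: 60.3
```

Run:
```python
from h import *
import seat
o=get_obs();print(o['time_s'],o['eef_pos'].round(4),o['eef_rot'].round(4),o['force'].round(1))
c=shot('wrist','w4');s=shot('side','s4')
i=c['img'][:,:,::-1]; j=s['img'][120:240,250:370,::-1]
cv2.imwrite('pics/c4.png',cv2.hconcat([cv2.resize(i[:,150:420],(386,600)),cv2.resize(j,(410,410)) if 0 else cv2.copyMakeBorder(cv2.resize(j,(410,410)),0,190,0,0,cv2.BORDER_CONSTANT)]))
p=[.515,-.190,.086,-.0855]
print([proj(c,seat.W(p,l)).round(0).tolist() for l in [(-22,65,31),(22,65,31),(22,47,31),(-22,47,31)]])
```

```text
6.7167 [ 0.5057 -0.2122  0.2031] [1.500e-03 7.370e-01 6.759e-01 2.000e-04] [ 0.4 -0.5 -2.7]
[[237.0, 94.0], [297.0, 92.0], [296.0, 124.0], [238.0, 122.0]]
```

View pics/c4.png

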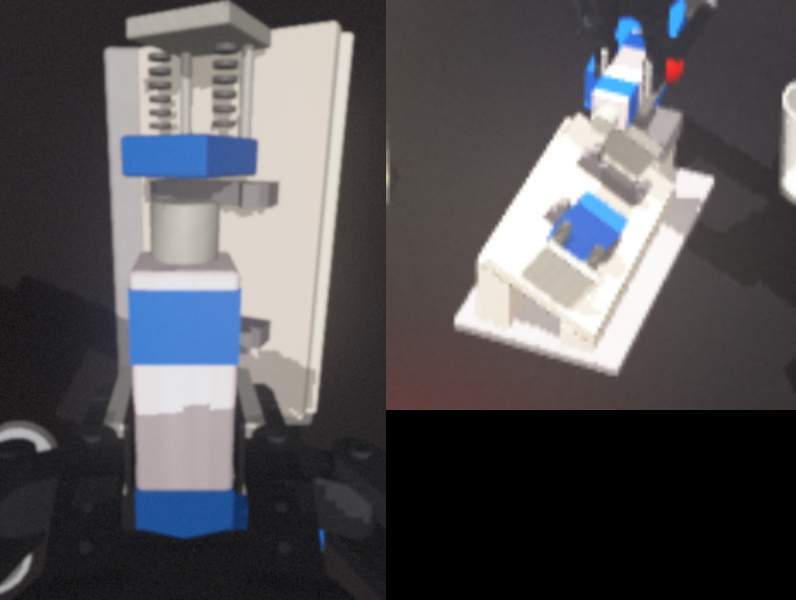

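The wrist view shows the carriage's top corners at about (236,96), (295,95), (295,125) and (236,122), within 2 px of the prediction. The seat estimate holds. I'll descend to beside the carriage.

>>> step_arm:
  commands:
    - {"hand": 22,"xyz": [1,-2,25],"yaw": 0}
    - {"hand": 22,"xyz": [1,-2,50],"yaw": 0}
    - {"hand": 22,"xyz": [1,-2,66],"yaw": 0}
    - {"hand": 22,"xyz": [1,-2,76],"yaw": 0}
    - {"hand": 22,"xyz": [1,-2,76],"yaw": 0}

```text
time_s: 7.23
eef_pos: [0.5028, -0.2104, 0.125]
eef_rot: [-0.0, 0.737, 0.676, -0.0]
force: [-1.2, -0.4, -2.1]
width: 0.34
finger_force: 60.5
```

>>> step_arm:
  commands:
    - {"hand": 22,"xyz": [0,0,0],"yaw": 0}
    - {"hand": 22,"xyz": [0,0,0],"yaw": 0}

```text
time_s: 7.4
eef_pos: [0.5037, -0.2106, 0.1268]
eef_rot: [0.001, 0.737, 0.676, 0.0]
force: [0.1, 0.4, -2.9]
width: 0.339
finger_force: 60.5
```

>>> step_arm:
  commands:
    - {"hand": 22,"xyz": [5,1,0],"yaw": 0}
    - {"hand": 22,"xyz": [9,3,3],"yaw": 0}
    - {"hand": 22,"xyz": [12,4,7],"yaw": 0}
    - {"hand": 22,"xyz": [12,4,7],"yaw": 0}

```text
time_s: 7.73
eef_pos: [0.5089, -0.1988, 0.119]
eef_rot: [0.002, 0.737, 0.676, 0.0]
force: [-0.3, -4.8, -0.3]
width: 0.336
finger_force: 60.8
```

>>> step_arm:
  commands:
    - {"hand": 22,"xyz": [5,0,0],"yaw": 0}
    - {"hand": 22,"xyz": [10,0,0],"yaw": 0}
    - {"hand": 22,"xyz": [15,0,0],"yaw": 0}
    - {"hand": 22,"xyz": [15,0,0],"yaw": 0}
    - {"hand": 22,"xyz": [15,0,0],"yaw": 0}

```text
time_s: 8.15
eef_pos: [0.5102, -0.1846, 0.1192]
eef_rot: [0.002, 0.737, 0.676, -0.0]
force: [-0.5, -6.6, -2.6]
width: 0.338
finger_force: 60.5
```

Run:
```python
from h import *
o=get_obs();print(o['time_s'],o['eef_pos'].round(4),o['eef_rot'].round(4),o['force'].round(1),o['torque'].round(2))
c=shot('wrist','w5');s=shot('side','s5')
i=c['img'][:,:,::-1]; j=s['img'][120:240,250:370,::-1]
cv2.imwrite('pics/c5.png',cv2.hconcat([cv2.resize(i[:,150:420],(386,600)),cv2.copyMakeBorder(cv2.resize(j,(410,410),interpolation=cv2.INTER_CUBIC),0,190,0,0,cv2.BORDER_CONSTANT)]))
```

```text
8.15 [ 0.5102 -0.1846  0.1192] [ 2.100e-03  7.370e-01  6.759e-01 -2.000e-04] [-0.5 -6.6 -2.6] [-1.17 -0.02 -0.07]
```

View pics/c5.png

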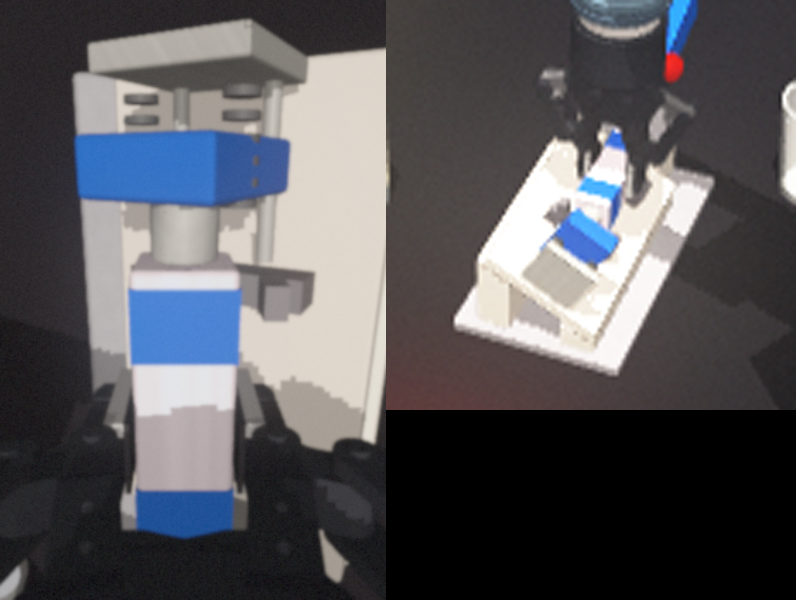

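The wrist and side views show the nose pressing the carriage back, with its top edge now at crop row 135. The force of 6.6 N matches about 20 mm of travel. I'll lower along the deck normal.

>>> step_arm:
  commands:
    - {"hand": 22,"xyz": [2,2,3],"yaw": 0}
    - {"hand": 22,"xyz": [2,4,6],"yaw": 0}
    - {"hand": 22,"xyz": [2,6,10],"yaw": 0}
    - {"hand": 22,"xyz": [2,6,10],"yaw": 0}

```text
time_s: 8.58
eef_pos: [0.516, -0.1833, 0.109]
eef_rot: [0.002, 0.737, 0.676, -0.0]
force: [-0.5, -6.8, -0.0]
width: 0.342
finger_force: 60.9
```

>>> step_arm:
  commands:
    - {"hand": 22,"xyz": [0,1,2],"yaw": 0}
    - {"hand": 22,"xyz": [0,3,4],"yaw": 0}
    - {"hand": 22,"xyz": [0,3,4],"yaw": 0}

```text
time_s: 8.83
eef_pos: [0.5167, -0.1834, 0.1081]
eef_rot: [0.0, 0.737, 0.676, -0.002]
force: [-17.3, -4.1, 26.9]
width: 0.341
finger_force: 64.4
```

Run:
```python
from h import *
o=get_obs();f,t=o['force'],o['torque'];print(o['eef_pos'].round(4),f.round(1),t.round(2))
# contact line: find point r (rel. flange, h above TCP) with r x F = t
for h in (.15,.165,.177): 
    # subtract carriage push (6.7N along -ey at nose) and weight at TCP-0.009
    ey=np.array([.086,.996,0]);F1=-6.8*ey;r1=np.array([0,0,-h-.009])+.065*ey
    F2=np.array([0,0,-2.7]);r2=np.array([0,0,-h-.009])
    F=f-F1-F2;T=t-np.cross(r1,F1)-np.cross(r2,F2)
    r=np.cross(F,T)/(F@F); # nearest point; slide to z of contact
    s=(-h-.027-r[2])/F[2];q=r+s*F;print(h,F.round(1),(q*1000).round(0),'y_c off',1000*q@ey)
```

```text
[ 0.5167 -0.1834  0.1081] [-17.3  -4.1  26.9] [-0.35  2.6   0.08]
0.15 [-16.7   2.6  29.6] [  15.    7. -177.] y_c off 8.591810327935905
0.165 [-16.7   2.6  29.6] [  24.    9. -192.] y_c off 10.59444336033303
0.177 [-16.7   2.6  29.6] [  31.   10. -204.] y_c off 12.196549786250731
```

>>> step_arm:
  commands:
    - {"hand": 22,"xyz": [0,-1,-3],"yaw": 0}
    - {"hand": 22,"xyz": [0,-1,-3],"yaw": 0}
    - {"hand": 22,"xyz": [-2,-1,-3],"yaw": 0}
    - {"hand": 22,"xyz": [-2,-1,-3],"yaw": 0}

```text
time_s: 9.17
eef_pos: [0.5165, -0.1845, 0.1087]
eef_rot: [0.0, 0.737, 0.676, -0.001]
force: [-6.2, -2.9, 6.9]
width: 0.339
finger_force: 61.8
```

>>> step_arm:
  commands:
    - {"hand": 22,"xyz": [-1,0,0],"yaw": 0}
    - {"hand": 22,"xyz": [-2,0,0],"yaw": 0}
    - {"hand": 22,"xyz": [-2,0,0],"yaw": 0}

```text
time_s: 9.42
eef_pos: [0.5164, -0.1855, 0.1086]
eef_rot: [-0.0, 0.737, 0.676, -0.0]
force: [-5.3, 0.4, 7.3]
width: 0.339
finger_force: 61.9
```

>>> step_arm:
  commands:
    - {"hand": 45,"xyz": [0,0,0],"yaw": 0}
    - {"hand": 55,"xyz": [0,0,0],"yaw": 0}
    - {"hand": 68,"xyz": [0,0,0],"yaw": 0}
    - {"hand": 68,"xyz": [0,0,0],"yaw": 0}
    - {"hand": 68,"xyz": [0,0,0],"yaw": 0}

```text
time_s: 9.83
eef_pos: [0.5169, -0.1857, 0.1073]
eef_rot: [-0.0, 0.737, 0.676, 0.0]
force: [-0.5, -0.2, 0.1]
width: 0.798
finger_force: 0.0
```

>>> step_arm:
  commands:
    - {"hand": 68,"xyz": [0,0,-15],"yaw": 0}
    - {"hand": 68,"xyz": [0,0,-35],"yaw": 0}
    - {"hand": 68,"xyz": [0,0,-70],"yaw": 0}
    - {"hand": 68,"xyz": [0,0,-90],"yaw": 0}
    - {"hand": 68,"xyz": [0,0,-90],"yaw": 0}

```text
time_s: 10.25
eef_pos: [0.5193, -0.1872, 0.2023]
eef_rot: [0.004, 0.737, 0.676, 0.001]
force: [0.7, -0.8, 1.4]
width: 0.801
finger_force: 0.0
```

Run:
```python
from h import *
o=get_obs();print(o['time_s'],o['eef_pos'].round(4),o['force'].round(1),o['width'])
c=shot('wrist','w6');s=shot('side','s6')
i=c['img'][:,:,::-1]; j=s['img'][120:240,250:370,::-1]
cv2.imwrite('pics/c6.png',cv2.hconcat([cv2.resize(i[:,150:420],(386,600)),cv2.copyMakeBorder(cv2.resize(j,(410,410),interpolation=cv2.INTER_CUBIC),0,190,0,0,cv2.BORDER_CONSTANT)]))
```

```text
10.25 [ 0.5193 -0.1872  0.2023] [ 0.7 -0.8  1.4] 0.8012409249684547
```

View pics/c6.png

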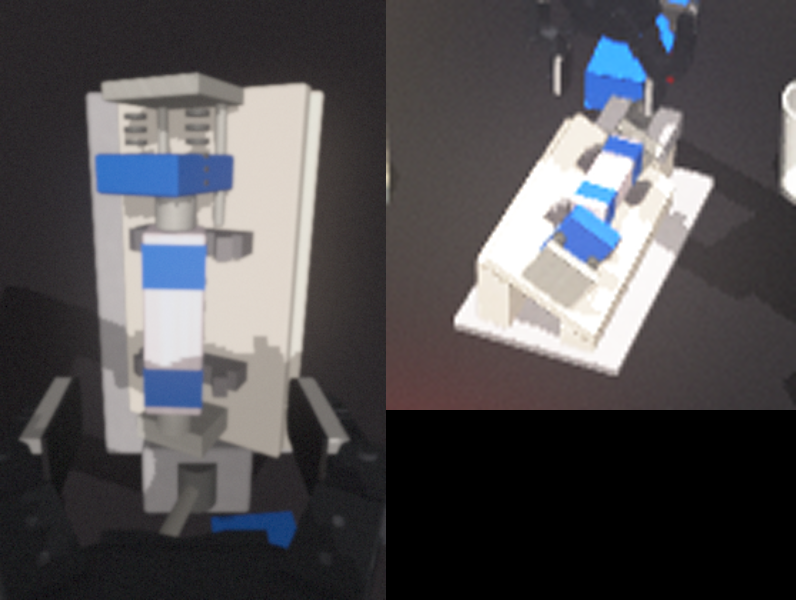

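The wrist view shows the cartridge clamped between carriage and stop. Only its upper face is visible (crop x 143–206), so it still stands rolled 30° to the saddles. I'll press its robot-side edge with closed fingers.

>>> step_arm:
  commands:
    - {"hand": 0,"xyz": [-1,-11,0],"yaw": 0}
    - {"hand": 0,"xyz": [-3,-22,0],"yaw": 0}
    - {"hand": 0,"xyz": [-3,-22,0],"yaw": 0}
    - {"hand": 0,"xyz": [-3,-22,0],"yaw": 0}
    - {"hand": 0,"xyz": [-3,-22,0],"yaw": 0}

```text
time_s: 10.77
eef_pos: [0.4946, -0.187, 0.1968]
eef_rot: [-0.0, 0.737, 0.675, 0.0]
force: [-0.5, 0.5, 0.1]
width: 0.087
finger_force: 0.0
```

>>> step_arm:
  commands:
    - {"hand": 0,"xyz": [0,0,20],"yaw": 0}
    - {"hand": 0,"xyz": [0,0,40],"yaw": 0}
    - {"hand": 0,"xyz": [0,0,54],"yaw": 0}
    - {"hand": 0,"xyz": [0,0,54],"yaw": 0}
    - {"hand": 0,"xyz": [0,0,54],"yaw": 0}

```text
time_s: 11.18
eef_pos: [0.4945, -0.1868, 0.1427]
eef_rot: [-0.001, 0.737, 0.676, -0.0]
force: [0.5, -0.4, -0.3]
width: -0.003
finger_force: 0.0
```

>>> step_arm:
  commands:
    - {"hand": 0,"xyz": [0,2,4],"yaw": 0}
    - {"hand": 0,"xyz": [0,2,7],"yaw": 0}
    - {"hand": 0,"xyz": [0,2,7],"yaw": 0}

```text
time_s: 11.43
eef_pos: [0.497, -0.1873, 0.1365]
eef_rot: [0.0, 0.737, 0.676, 0.0]
force: [-0.6, -0.8, -0.2]
width: -0.004
finger_force: 0.0
```

>>> step_arm:
  commands:
    - {"hand": 0,"xyz": [0,0,2],"yaw": 0}
    - {"hand": 0,"xyz": [0,0,4],"yaw": 0}
    - {"hand": 0,"xyz": [0,0,4],"yaw": 0}

```text
time_s: 11.68
eef_pos: [0.4967, -0.1873, 0.1323]
eef_rot: [0.0, 0.737, 0.676, 0.0]
force: [-0.8, 0.4, 0.6]
width: 0.0
finger_force: 0.1
```

>>> step_arm:
  commands:
    - {"hand": 0,"xyz": [0,0,2],"yaw": 0}
    - {"hand": 0,"xyz": [0,0,4],"yaw": 0}
    - {"hand": 0,"xyz": [0,0,4],"yaw": 0}

```text
time_s: 11.93
eef_pos: [0.4946, -0.1871, 0.1287]
eef_rot: [-0.001, 0.737, 0.676, -0.001]
force: [-8.3, 0.2, 10.1]
width: -0.003
finger_force: 5.0
```

>>> step_arm:
  commands:
    - {"hand": 0,"xyz": [0,0,1],"yaw": 0}
    - {"hand": 0,"xyz": [0,0,2],"yaw": 0}
    - {"hand": 0,"xyz": [0,0,2],"yaw": 0}

```text
time_s: 12.18
eef_pos: [0.4934, -0.1869, 0.1267]
eef_rot: [-0.002, 0.737, 0.676, -0.002]
force: [-13.2, -0.4, 12.0]
width: 0.002
finger_force: 7.3
```

Run:
```python
from h import *
o=get_obs();print(o['time_s'],o['eef_pos'].round(4),o['force'].round(1),o['width'])
c=shot('wrist','w7');s=shot('side','s7')
i=c['img'][:,:,::-1]; j=s['img'][120:240,250:370,::-1]
cv2.imwrite('pics/c7.png',cv2.hconcat([cv2.resize(i[:,150:420],(386,600)),cv2.copyMakeBorder(cv2.resize(j,(410,410),interpolation=cv2.INTER_CUBIC),0,190,0,0,cv2.BORDER_CONSTANT)]))
```

```text
12.1833 [ 0.4934 -0.1869  0.1267] [-13.2  -0.4  12. ] 0.0024991445070783077
```

View pics/c7.png

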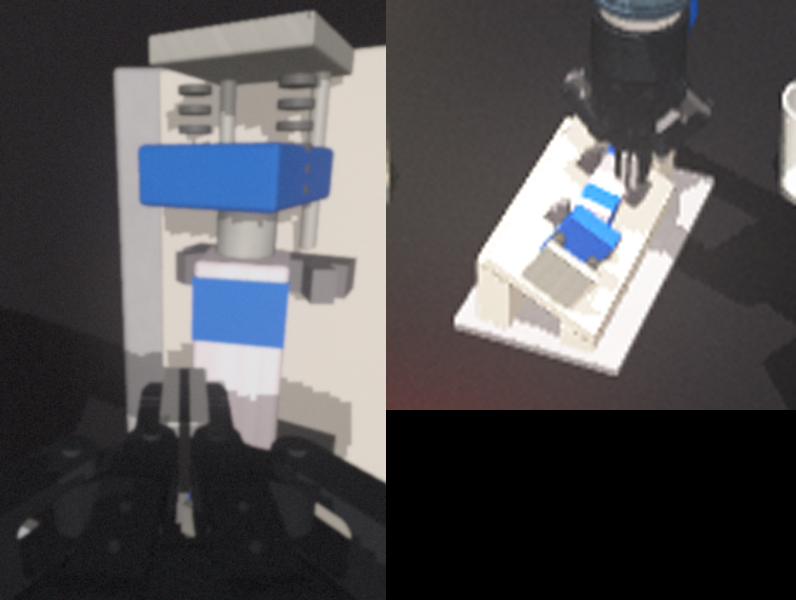

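The views show the finger slipped off the robot-side edge and the cartridge is still unrolled, with a single face at crop x 193–288. I'll lift, shift further over the top face and press again.

>>> step_arm:
  commands:
    - {"hand": 0,"xyz": [0,-2,-7],"yaw": 0}
    - {"hand": 0,"xyz": [0,-2,-15],"yaw": 0}
    - {"hand": 0,"xyz": [0,9,-15],"yaw": 0}
    - {"hand": 0,"xyz": [0,9,-15],"yaw": 0}
    - {"hand": 0,"xyz": [0,9,-10],"yaw": 0}

```text
time_s: 12.7
eef_pos: [0.5068, -0.1885, 0.1374]
eef_rot: [0.001, 0.737, 0.676, 0.0]
force: [0.1, 0.2, 0.7]
width: -0.003
finger_force: 0.0
```

>>> step_arm:
  commands:
    - {"hand": 0,"xyz": [0,0,1],"yaw": 0}
    - {"hand": 0,"xyz": [0,0,2],"yaw": 0}
    - {"hand": 0,"xyz": [0,0,2],"yaw": 0}

```text
time_s: 12.95
eef_pos: [0.505, -0.1876, 0.1336]
eef_rot: [-0.001, 0.737, 0.676, -0.0]
force: [-0.3, -0.4, -0.3]
width: 0.003
finger_force: 0.0
```

>>> step_arm:
  commands:
    - {"hand": 0,"xyz": [0,0,1],"yaw": 0}
    - {"hand": 0,"xyz": [0,0,2],"yaw": 0}
    - {"hand": 0,"xyz": [0,0,2],"yaw": 0}

```text
time_s: 13.2
eef_pos: [0.5054, -0.1879, 0.1321]
eef_rot: [-0.0, 0.737, 0.676, -0.0]
force: [-0.5, -1.2, 0.4]
width: 0.005
finger_force: 0.0
```

>>> step_arm:
  commands:
    - {"hand": 0,"xyz": [0,0,1],"yaw": 0}
    - {"hand": 0,"xyz": [0,0,2],"yaw": 0}
    - {"hand": 0,"xyz": [0,0,2],"yaw": 0}

```text
time_s: 13.45
eef_pos: [0.5055, -0.1879, 0.1301]
eef_rot: [-0.0, 0.737, 0.676, -0.0]
force: [-0.0, 0.7, -0.3]
width: -0.0
finger_force: 0.0
```

>>> step_arm:
  commands:
    - {"hand": 0,"xyz": [0,0,1],"yaw": 0}
    - {"hand": 0,"xyz": [0,0,2],"yaw": 0}
    - {"hand": 0,"xyz": [0,0,2],"yaw": 0}

```text
time_s: 13.7
eef_pos: [0.5056, -0.188, 0.1295]
eef_rot: [0.0, 0.737, 0.676, -0.0]
force: [-3.6, 1.4, 9.3]
width: -0.002
finger_force: 4.8
```

>>> step_arm:
  commands:
    - {"hand": 0,"xyz": [0,0,1],"yaw": 0}
    - {"hand": 0,"xyz": [0,0,2],"yaw": 0}
    - {"hand": 0,"xyz": [0,0,2],"yaw": 0}

```text
time_s: 13.95
eef_pos: [0.5044, -0.1878, 0.1281]
eef_rot: [-0.0, 0.737, 0.676, -0.001]
force: [-8.5, 2.4, 16.1]
width: 0.003
finger_force: 9.3
```

>>> step_arm:
  commands:
    - {"hand": 0,"xyz": [0,0,1],"yaw": 0}
    - {"hand": 0,"xyz": [0,0,2],"yaw": 0}
    - {"hand": 0,"xyz": [0,0,2],"yaw": 0}

```text
time_s: 14.2
eef_pos: [0.5026, -0.1876, 0.126]
eef_rot: [-0.002, 0.737, 0.676, -0.002]
force: [-15.0, 2.4, 20.6]
width: -0.0
finger_force: 12.6
```

```bash
cat > chk.py <<'E'
from h import *
import sys
o=get_obs();print(o['time_s'],o['eef_pos'].round(4),o['force'].round(1),o['torque'].round(2))
fn=sys.argv[1]
for f in ('w6','w7','new'):
    c=shot('wrist',fn) if f=='new' else dict(np.load(f'pics/{f}.npz'))
    hsv=cv2.cvtColor(c['img'],cv2.COLOR_RGB2HSV)
    m=cv2.inRange(hsv,(100,90,40),(130,255,255));n,l,s,ce=cv2.connectedComponentsWithStats(m)
    for i in range(1,n):
        if s[i,4]>250:
            y=int(ce[i][1]);r=np.where(l[y]==i)[0];a,b=plane(c,(r[0],y),.11),plane(c,(r[-1]+1,y),.11)
            prof=hsv[y,r[0]:r[-1]+1:max(1,len(r)//10),2]
            print(f,s[i].tolist(),'row',y,'cols',r[0],r[-1],'w_mm@.11',round(1000*np.linalg.norm(a-b),1),a.round(3)[:2],'V',prof.tolist())
E
python3 chk.py w8
```

```text
14.2 [ 0.5026 -0.1876  0.126 ] [-15.    2.4  20.6] [0.29 2.49 0.01]
w6 [217, 108, 96, 30, 2593] row 121 cols 217 311 w_mm@.11 61.3 [ 0.487 -0.113] V [184, 199, 198, 199, 200, 201, 202, 157, 154, 155, 152]
w6 [249, 171, 46, 32, 1313] row 186 cols 250 292 w_mm@.11 29.5 [ 0.503 -0.158] V [214, 214, 214, 216, 214, 214, 215, 215, 213, 214, 213]
w6 [250, 259, 42, 26, 1009] row 271 cols 251 290 w_mm@.11 29.9 [ 0.496 -0.222] V [157, 156, 156, 159, 159, 155, 156, 159, 154, 156]
w6 [297, 357, 61, 28, 986] row 367 cols 297 357 w_mm@.11 50.9 [ 0.524 -0.314] V [70, 121, 116, 121, 120, 120, 122, 123, 118, 121, 67]
w7 [247, 100, 135, 49, 5813] row 122 cols 248 380 w_mm@.11 55.9 [ 0.487 -0.113] V [184, 197, 198, 198, 199, 200, 198, 199, 153, 151, 153]
w7 [284, 194, 69, 50, 2877] row 217 cols 285 349 w_mm@.11 29.9 [ 0.499 -0.157] V [209, 210, 209, 211, 210, 212, 210, 212, 212, 210, 209]
new [225, 100, 139, 50, 5989] row 123 cols 226 362 w_mm@.11 57.4 [ 0.487 -0.114] V [183, 197, 197, 197, 198, 199, 198, 200, 154, 151, 151]
new [258, 187, 76, 56, 3133] row 215 cols 259 331 w_mm@.11 33.3 [ 0.496 -0.155] V [203, 204, 204, 204, 205, 206, 205, 203, 204, 138, 138]
```

>>> step_arm:
  commands:
    - {"hand": 0,"xyz": [0,0,1],"yaw": 0}
    - {"hand": 0,"xyz": [0,0,2],"yaw": 0}
    - {"hand": 0,"xyz": [0,0,2],"yaw": 0}

```text
time_s: 14.5
eef_pos: [0.5006, -0.1874, 0.1237]
eef_rot: [-0.004, 0.737, 0.676, -0.003]
force: [-21.8, 1.4, 23.9]
width: -0.003
finger_force: 15.8
```

>>> step_arm:
  commands:
    - {"hand": 0,"xyz": [0,0,1],"yaw": 0}
    - {"hand": 0,"xyz": [0,0,2],"yaw": 0}
    - {"hand": 0,"xyz": [0,0,2],"yaw": 0}

```text
time_s: 14.75
eef_pos: [0.5002, -0.1873, 0.1229]
eef_rot: [-0.004, 0.737, 0.676, -0.004]
force: [-25.8, 3.3, 34.0]
width: 0.002
finger_force: 21.4
```

```bash
python3 chk.py w9 | grep -v w[67]
```

```text
14.75 [ 0.5002 -0.1873  0.1229] [-25.8   3.3  34. ] [ 0.48  4.28 -0.02]
new [230, 100, 141, 51, 6239] row 123 cols 230 369 w_mm@.11 57.3 [ 0.486 -0.113] V [175, 197, 198, 199, 197, 198, 198, 157, 154, 152]
new [260, 187, 80, 57, 3337] row 215 cols 260 337 w_mm@.11 34.8 [ 0.495 -0.154] V [199, 200, 201, 200, 200, 200, 200, 202, 199, 149, 149, 156]
```

>>> step_arm:
  commands:
    - {"hand": 0,"xyz": [0,-2,-6],"yaw": 0}
    - {"hand": 0,"xyz": [0,-2,-30],"yaw": 0}
    - {"hand": 0,"xyz": [0,-2,-60],"yaw": 0}
    - {"hand": 0,"xyz": [0,-2,-70],"yaw": 0}
    - {"hand": 0,"xyz": [0,-2,-70],"yaw": 0}

```text
time_s: 15.22
eef_pos: [0.5053, -0.1889, 0.1934]
eef_rot: [0.003, 0.737, 0.676, 0.001]
force: [0.3, -0.5, 0.7]
width: 0.002
finger_force: 0.0
```

>>> step_arm:
  commands:
    - {"hand": 0,"xyz": [0,0,0],"yaw": 0}
    - {"hand": 0,"xyz": [0,0,0],"yaw": 0}

```text
time_s: 15.38
eef_pos: [0.5028, -0.1873, 0.1888]
eef_rot: [-0.001, 0.737, 0.676, -0.0]
force: [-0.2, 0.1, -0.8]
width: 0.002
finger_force: 0.0
```

```bash
cat > roll.py <<'E'
from h import *
import seat,sys
c=shot('wrist',sys.argv[1]);o=get_obs();print(o['time_s'],o['eef_pos'].round(4),o['force'].round(1))
hsv=cv2.cvtColor(c['img'],cv2.COLOR_RGB2HSV)
m=cv2.inRange(hsv,(100,90,40),(130,255,255));n,l,s,ce=cv2.connectedComponentsWithStats(m)
p=[.515,-.190,.090,-.0855]
for i in range(1,n):
    if s[i,4]<250: continue
    y=int(ce[i][1]);r=np.where(l[y]==i)[0];v=hsv[y,r[0]:r[-1]+1,2].astype(int)
    print(s[i].tolist(),'row',y,'cols',r[0],r[-1]+1,'V',v[::3].tolist())
for yy in (40,-40):
    pr=lambda x,z:proj(c,seat.W(p,(x,yy,z))).round(1).tolist()
    print('flat y',yy,[pr(-15,15),pr(15,15),pr(15,-15)],'unrolled',[pr(2.5,26),pr(28.5,11),pr(13.5,-15)])
print('carriage clamped',[proj(c,seat.W(p,q)).round(1).tolist() for q in [(-22,83,31),(22,83,31),(22,65,31),(-22,65,31)]])
E
python3 roll.py w10
```

```text
15.4333 [ 0.5027 -0.1872  0.1886] [-0.3  0.1  0.1]
[241, 105, 99, 33, 2865] row 120 cols 242 340 V [191, 199, 200, 198, 198, 199, 198, 199, 198, 198, 199, 199, 199, 199, 200, 202, 199, 199, 201, 199, 201, 173, 155, 155, 155, 154, 154, 151, 150, 153, 155, 151, 153]
[262, 167, 57, 38, 1708] row 185 cols 262 318 V [199, 199, 201, 199, 199, 201, 200, 202, 200, 200, 200, 200, 200, 185, 148, 149, 148, 149, 153]
flat y 40 [[266.8, 171.2], [306.8, 175.3], [324.9, 168.5]] unrolled [[281.2, 176.3], [329.1, 176.3], [322.9, 168.3]]
flat y -40 [[268.1, 276.4], [304.0, 286.7], [320.6, 269.6]] unrolled [[281.0, 289.2], [323.9, 289.2], [318.9, 269.2]]
carriage clamped [[242.3, 104.2], [307.8, 103.1], [307.0, 137.0], [243.3, 134.5]]
```

Measurements now fit a roll of about 25–30°, so it's nearly flat. I'll press once more nearer the robot-side edge, to finish the seating and to check the top face's slope by touch.

>>> step_arm:
  commands:
    - {"hand": 0,"xyz": [0,-4,30],"yaw": 0}
    - {"hand": 0,"xyz": [0,-4,58],"yaw": 0}
    - {"hand": 0,"xyz": [0,-4,63],"yaw": 0}
    - {"hand": 0,"xyz": [0,-4,65],"yaw": 0}
    - {"hand": 0,"xyz": [0,-4,65],"yaw": 0}

```text
time_s: 15.85
eef_pos: [0.499, -0.1871, 0.1246]
eef_rot: [-0.001, 0.737, 0.676, -0.0]
force: [0.1, -0.6, 0.5]
width: -0.0
finger_force: 0.0
```

>>> step_arm:
  commands:
    - {"hand": 0,"xyz": [0,0,1],"yaw": 0}
    - {"hand": 0,"xyz": [0,0,2],"yaw": 0}
    - {"hand": 0,"xyz": [0,0,2],"yaw": 0}

```text
time_s: 16.1
eef_pos: [0.5008, -0.1881, 0.1249]
eef_rot: [0.002, 0.737, 0.676, 0.0]
force: [-1.1, 0.0, 3.8]
width: 0.002
finger_force: 1.6
```

>>> step_arm:
  commands:
    - {"hand": 0,"xyz": [0,0,1],"yaw": 0}
    - {"hand": 0,"xyz": [0,0,2],"yaw": 0}
    - {"hand": 0,"xyz": [0,0,2],"yaw": 0}

```text
time_s: 16.35
eef_pos: [0.5008, -0.1881, 0.1242]
eef_rot: [0.002, 0.737, 0.676, 0.0]
force: [-3.8, 2.1, 14.9]
width: -0.003
finger_force: 7.2
```

>>> step_arm:
  commands:
    - {"hand": 0,"xyz": [0,0,1],"yaw": 0}
    - {"hand": 0,"xyz": [0,0,2],"yaw": 0}
    - {"hand": 0,"xyz": [0,0,2],"yaw": 0}

```text
time_s: 16.6
eef_pos: [0.5009, -0.1881, 0.1238]
eef_rot: [0.003, 0.737, 0.676, 0.001]
force: [-8.4, 4.0, 26.6]
width: -0.001
finger_force: 13.3
```

>>> step_arm:
  commands:
    - {"hand": 0,"xyz": [0,0,-12],"yaw": 0}
    - {"hand": 0,"xyz": [0,-7,-12],"yaw": 0}
    - {"hand": 0,"xyz": [0,-7,-6],"yaw": 0}
    - {"hand": 0,"xyz": [0,-7,-2],"yaw": 0}
    - {"hand": 0,"xyz": [0,-7,-1],"yaw": 0}

```text
time_s: 17.02
eef_pos: [0.492, -0.1867, 0.1192]
eef_rot: [-0.001, 0.737, 0.676, -0.0]
force: [-3.2, 1.4, 9.7]
width: -0.003
finger_force: 4.9
```

>>> step_arm:
  commands:
    - {"hand": 0,"xyz": [0,0,1],"yaw": 0}
    - {"hand": 0,"xyz": [0,0,2],"yaw": 0}
    - {"hand": 0,"xyz": [0,0,2],"yaw": 0}

```text
time_s: 17.27
eef_pos: [0.4922, -0.1867, 0.119]
eef_rot: [-0.0, 0.737, 0.676, -0.0]
force: [-5.3, 1.8, 16.8]
width: 0.001
finger_force: 8.2
```

>>> step_arm:
  commands:
    - {"hand": 0,"xyz": [0,0,1],"yaw": 0}
    - {"hand": 0,"xyz": [0,0,2],"yaw": 0}
    - {"hand": 0,"xyz": [0,0,2],"yaw": 0}

```text
time_s: 17.52
eef_pos: [0.4924, -0.1867, 0.1187]
eef_rot: [0.0, 0.737, 0.676, -0.0]
force: [-9.6, 4.8, 28.7]
width: 0.001
finger_force: 14.6
```

The two contacts give a slope of 31°, so the jacket is flat across the saddles. I'll check along its length by touching both ends.

>>> step_arm:
  commands:
    - {"hand": 0,"xyz": [0,0,-12],"yaw": 0}
    - {"hand": 0,"xyz": [-30,0,-12],"yaw": 0}
    - {"hand": 0,"xyz": [-30,0,-6],"yaw": 0}
    - {"hand": 0,"xyz": [-30,0,-2],"yaw": 0}
    - {"hand": 0,"xyz": [-30,0,-1],"yaw": 0}

```text
time_s: 17.93
eef_pos: [0.4905, -0.2191, 0.1194]
eef_rot: [0.002, 0.737, 0.676, -0.001]
force: [-9.2, -3.5, 29.0]
width: 0.001
finger_force: 14.5
```

>>> step_arm:
  commands:
    - {"hand": 0,"xyz": [0,0,1],"yaw": 0}
    - {"hand": 0,"xyz": [0,0,1],"yaw": 0}

```text
time_s: 18.1
eef_pos: [0.4905, -0.2191, 0.1194]
eef_rot: [0.003, 0.737, 0.676, -0.001]
force: [-9.9, -4.0, 28.6]
width: -0.002
finger_force: 14.4
```

>>> step_arm:
  commands:
    - {"hand": 0,"xyz": [0,0,-12],"yaw": 0}
    - {"hand": 0,"xyz": [35,0,-12],"yaw": 0}
    - {"hand": 0,"xyz": [56,0,-12],"yaw": 0}
    - {"hand": 0,"xyz": [56,0,-4],"yaw": 0}
    - {"hand": 0,"xyz": [56,0,-1],"yaw": 0}

```text
time_s: 18.52
eef_pos: [0.4945, -0.1575, 0.1181]
eef_rot: [-0.002, 0.737, 0.676, 0.001]
force: [-10.9, 16.6, 48.3]
width: -0.003
finger_force: 23.8
```

>>> step_arm:
  commands:
    - {"hand": 0,"xyz": [0,0,1],"yaw": 0}
    - {"hand": 0,"xyz": [0,0,1],"yaw": 0}

```text
time_s: 18.68
eef_pos: [0.4943, -0.1576, 0.1184]
eef_rot: [-0.002, 0.737, 0.676, 0.001]
force: [-8.7, 15.6, 35.3]
width: 0.001
finger_force: 17.0
```

Heights at both ends agree to about 0.5 mm, so the cartridge is seated flat. Now for the lever: rise and hover behind the knob.

>>> step_arm:
  commands:
    - {"hand": 0,"xyz": [0,0,-20],"yaw": 0}
    - {"hand": 0,"xyz": [0,0,-60],"yaw": 0}
    - {"hand": 0,"xyz": [0,0,-100],"yaw": 0}
    - {"hand": 0,"xyz": [-30,-4,-110],"yaw": 0}
    - {"hand": 0,"xyz": [-70,-10,-110],"yaw": 0}

```text
time_s: 19.1
eef_pos: [0.4809, -0.2294, 0.2294]
eef_rot: [0.003, 0.736, 0.677, 0.001]
force: [0.3, -0.1, -0.9]
width: -0.003
finger_force: 0.0
```

>>> step_arm:
  commands:
    - {"hand": 0,"xyz": [-40,-6,0],"yaw": 0}
    - {"hand": 0,"xyz": [-80,-12,0],"yaw": 0}
    - {"hand": 0,"xyz": [-80,-12,0],"yaw": 0}
    - {"hand": 0,"xyz": [-80,-12,0],"yaw": 0}

```text
time_s: 19.43
eef_pos: [0.4587, -0.3105, 0.2243]
eef_rot: [-0.001, 0.739, 0.674, -0.0]
force: [0.4, 0.2, -0.4]
width: 0.001
finger_force: 0.0
```

Run:
```python
from h import *
c=shot('wrist','w11');s=shot('side','s11');a=shot('scene','a11');o=get_obs();print(o['time_s'],o['eef_pos'].round(4),o['eef_rot'].round(3))
for b in blobs(c['img'],'red'): print('wrist',b,plane(c,b[1],.137).round(4))
pick=lambda C,x,y:[b for b in blobs(C['img'],'red') if abs(b[1][0]-x)<25 and abs(b[1][1]-y)<25]
print(pick(s,333,140),pick(a,208,138))
```

```text
19.5833 [ 0.4598 -0.3074  0.2251] [-0.001  0.737  0.676  0.   ]
wrist (np.int32(1134), [329.2, 220.5]) [ 0.494  -0.3086  0.137 ]
[(np.int32(54), [332.6, 139.3])] [(np.int32(60), [208.2, 137.6])]
```

>>> step_arm:
  commands:
    - {"hand": 0,"xyz": [0,0,35],"yaw": 0}
    - {"hand": 0,"xyz": [0,0,65],"yaw": 0}
    - {"hand": 0,"xyz": [0,0,86],"yaw": 0}
    - {"hand": 0,"xyz": [0,0,86],"yaw": 0}
    - {"hand": 0,"xyz": [0,10,86],"yaw": 0}

```text
time_s: 20.0
eef_pos: [0.4687, -0.3071, 0.1394]
eef_rot: [-0.002, 0.737, 0.676, -0.0]
force: [-0.9, 1.1, 1.9]
width: 0.003
finger_force: 1.1
```

>>> step_arm:
  commands:
    - {"hand": 0,"xyz": [0,10,0],"yaw": 0}
    - {"hand": 0,"xyz": [0,20,0],"yaw": 0}
    - {"hand": 0,"xyz": [0,30,0],"yaw": 0}
    - {"hand": 0,"xyz": [0,40,0],"yaw": 0}
    - {"hand": 0,"xyz": [0,50,0],"yaw": 0}

```text
time_s: 20.42
eef_pos: [0.5213, -0.3139, 0.141]
eef_rot: [0.001, 0.737, 0.676, 0.0]
force: [-1.3, 0.0, -0.7]
width: 0.001
finger_force: 0.7
```

>>> step_arm:
  commands:
    - {"hand": 0,"xyz": [0,6,0],"yaw": 0}
    - {"hand": 0,"xyz": [0,12,0],"yaw": 0}
    - {"hand": 0,"xyz": [0,16,0],"yaw": 0}
    - {"hand": 0,"xyz": [0,16,0],"yaw": 0}

```text
time_s: 20.75
eef_pos: [0.5263, -0.3142, 0.1403]
eef_rot: [-0.009, 0.737, 0.676, -0.007]
force: [-37.0, 1.4, 21.7]
width: -0.0
finger_force: 19.0
```

>>> step_arm:
  commands:
    - {"hand": 0,"xyz": [0,-12,0],"yaw": 0}
    - {"hand": 0,"xyz": [0,-30,0],"yaw": 0}
    - {"hand": 0,"xyz": [0,-30,-40],"yaw": 0}
    - {"hand": 0,"xyz": [0,-40,-80],"yaw": 0}
    - {"hand": 0,"xyz": [0,-40,-80],"yaw": 0}

```text
time_s: 21.17
eef_pos: [0.498, -0.3141, 0.2284]
eef_rot: [0.006, 0.737, 0.676, 0.0]
force: [1.2, -0.8, 1.9]
width: 0.004
finger_force: 0.0
```

```bash
cat > knob.py <<'E'
from h import *
import sys
n=sys.argv[1];c=shot('wrist','w'+n);s=shot('side','s'+n);a=shot('scene','a'+n);o=get_obs();print(o['time_s'],o['eef_pos'].round(4),o['force'].round(1))
for b in blobs(c['img'],'red'): print('wrist',b,plane(c,b[1],.138).round(4))
pick=lambda C,x,y:[b for b in blobs(C['img'],'red',8) if abs(b[1][0]-x)<60 and abs(b[1][1]-y)<60]
P,Q=pick(s,333,140),pick(a,208,138);print(P,Q)
if P and Q: print(tri(s,P[0][1],a,Q[0][1]))
for X in [(.4935+.067,-.3148,.138)]: print('expected',proj(s,X),proj(a,X),proj(c,X))
E
python3 knob.py 12
```

```text
21.3167 [ 0.4964 -0.3119  0.221 ] [-0.7 -0.5 -0.2]
wrist (np.int32(1071), [354.0, 215.4]) [ 0.5522 -0.3121  0.138 ]
[(np.int32(49), [313.6, 135.9])] [(np.int32(65), [194.5, 147.7])]
(array([ 0.550858  , -0.31209707,  0.13912287]), np.float64(0.001047715041008464))
expected [310.84680913 135.01936819] [191.84771532 149.35556971] [365.78409925 218.02169527]
```

The knob reads about 6 mm short of full travel, so I'll push again a little higher and read the end stop.

>>> step_arm:
  commands:
    - {"hand": 0,"xyz": [0,-8,30],"yaw": 0}
    - {"hand": 0,"xyz": [0,-8,60],"yaw": 0}
    - {"hand": 0,"xyz": [0,-8,69],"yaw": 0}
    - {"hand": 0,"xyz": [0,5,69],"yaw": 0}
    - {"hand": 0,"xyz": [0,20,69],"yaw": 0}

```text
time_s: 21.73
eef_pos: [0.5148, -0.3124, 0.1491]
eef_rot: [-0.003, 0.737, 0.675, -0.0]
force: [0.3, -0.4, 0.2]
width: 0.002
finger_force: 0.0
```

>>> step_arm:
  commands:
    - {"hand": 0,"xyz": [0,5,0],"yaw": 0}
    - {"hand": 0,"xyz": [0,10,0],"yaw": 0}
    - {"hand": 0,"xyz": [0,12,0],"yaw": 0}
    - {"hand": 0,"xyz": [0,12,0],"yaw": 0}

```text
time_s: 22.07
eef_pos: [0.526, -0.3139, 0.1505]
eef_rot: [-0.002, 0.737, 0.676, -0.001]
force: [-3.8, -0.1, 0.3]
width: -0.003
finger_force: 2.2
```

>>> step_arm:
  commands:
    - {"hand": 0,"xyz": [0,2,0],"yaw": 0}
    - {"hand": 0,"xyz": [0,4,0],"yaw": 0}
    - {"hand": 0,"xyz": [0,4,0],"yaw": 0}

```text
time_s: 22.32
eef_pos: [0.5267, -0.314, 0.1502]
eef_rot: [-0.005, 0.737, 0.676, -0.003]
force: [-15.3, 0.6, 3.5]
width: 0.0
finger_force: 7.7
```

```bash
python3 knob.py 13
```

```text
22.4667 [ 0.5267 -0.3139  0.1502] [-14.7   0.1   4.2]
wrist (np.int32(2388), [333.0, 272.9]) [ 0.5524 -0.3116  0.138 ]
[(np.int32(50), [313.6, 135.9])] [(np.int32(60), [194.5, 147.8])]
(array([ 0.55094621, -0.31207258,  0.13896405]), np.float64(0.0007288832736411732))
expected [310.84680913 135.01936819] [191.84771532 149.35556971] [350.42082627 277.71965532]
```

Run:
```python
from h import *
c=dict(np.load('pics/w6.npz'))
cp=lambda u,v:(150+u*270/386,v*.7)
for v in (470,505):
    A,B=plane(c,cp(143,v),.09),plane(c,cp(251,v),.09);print(v,A.round(4),B.round(4),'w',np.linalg.norm(A-B),'mid',((A+B)/2).round(4))
# slot/pivot seen at crop (197,485), rod to (165,530)
print(plane(c,cp(197,480),.09).round(4))
img=cv2.cvtColor(c['img'],cv2.COLOR_RGB2GRAY)
for r in (325,335,345,355): print(r,img[r,240:336:2].tolist())
# ball radius/centre by enclosing circle, sub-pixel on upsampled, before and after
for n,q in (('0',None),('13',None)):
    R=[]
    for f,x,y in (('side0' if n=='0' else 's13',323,138),('scene0' if n=='0' else 'a13',201,142)):
        d=dict(np.load(f'pics/{f}.npz'));u=cv2.resize(d['img'][y-20:y+20,x-22:x+22],None,fx=6,fy=6,interpolation=cv2.INTER_CUBIC)
        m=((u[...,0].astype(int)-u[...,1])>50).astype(np.uint8);C=max(cv2.findContours(m,0,2)[0],key=cv2.contourArea)
        (a,b),r=cv2.minEnclosingCircle(C);R.append((d,(x-22+(a+.5)/6-.5,y-20+(b+.5)/6-.5)));print(f,np.round(R[-1][1],2),'r',round(r/6,2))
    print(tri(*R[0],*R[1]))
```

```text
470 [ 0.4865 -0.2885  0.09  ] [ 0.552  -0.2946  0.09  ] w 0.0657510199619194 mid [ 0.5193 -0.2915  0.09  ]
505 [ 0.4836 -0.3143  0.09  ] [ 0.5509 -0.3206  0.09  ] w 0.06760343093135864 mid [ 0.5172 -0.3174  0.09  ]
[ 0.5187 -0.2988  0.09  ]
325 [35, 28, 31, 29, 56, 141, 172, 175, 174, 143, 123, 126, 126, 124, 124, 126, 121, 87, 61, 61, 57, 61, 60, 60, 63, 59, 59, 60, 55, 58, 63, 112, 124, 121, 121, 121, 122, 120, 121, 122, 124, 120, 113, 67, 31, 30, 34, 37]
335 [33, 33, 32, 31, 45, 134, 168, 173, 158, 127, 123, 124, 123, 119, 121, 121, 122, 88, 68, 69, 72, 78, 76, 72, 75, 75, 77, 75, 72, 64, 70, 109, 123, 122, 119, 123, 121, 124, 123, 119, 122, 120, 102, 46, 35, 37, 43, 41]
345 [38, 40, 36, 38, 39, 93, 126, 123, 121, 120, 125, 124, 122, 122, 121, 123, 124, 90, 71, 83, 84, 88, 94, 96, 85, 77, 76, 72, 70, 64, 72, 112, 122, 121, 123, 120, 122, 124, 123, 122, 121, 118, 98, 47, 39, 40, 39, 34]
355 [38, 37, 37, 38, 40, 75, 116, 118, 123, 123, 120, 123, 120, 121, 122, 104, 85, 86, 91, 93, 92, 95, 84, 79, 74, 77, 73, 73, 73, 94, 116, 120, 121, 122, 120, 119, 124, 123, 120, 121, 119, 110, 73, 41, 44, 41, 41, 40]
side0 [332.4  139.03] r 4.77
scene0 [208.37 137.65] r 4.47
(array([ 0.49203837, -0.30704167,  0.14302358]), np.float64(0.0002886196124062332))
s13 [313.67 135.83] r 4.66
a13 [194.55 147.81] r 4.42
(array([ 0.55082694, -0.31197573,  0.13912879]), np.float64(0.0003813025487258177))
```

The housing centre puts the pivot at x≈0.518, so the knob at 0.551 (z 0.139) is at +0.49 rad. That is fully over, and it agrees with the hard stop I felt. I'll retreat and check the cartridge.

>>> step_arm:
  commands:
    - {"hand": 0,"xyz": [0,-12,0],"yaw": 0}
    - {"hand": 0,"xyz": [0,-25,-10],"yaw": 0}
    - {"hand": 0,"xyz": [0,-25,-50],"yaw": 0}
    - {"hand": 0,"xyz": [0,-25,-80],"yaw": 0}
    - {"hand": 0,"xyz": [0,-25,-80],"yaw": 0}

```text
time_s: 22.88
eef_pos: [0.5088, -0.3146, 0.2385]
eef_rot: [0.006, 0.737, 0.676, 0.001]
force: [0.7, -1.0, 0.2]
width: 0.003
finger_force: 0.0
```

>>> step_arm:
  commands:
    - {"hand": 0,"xyz": [30,0,0],"yaw": 0}
    - {"hand": 0,"xyz": [60,0,0],"yaw": 0}
    - {"hand": 0,"xyz": [60,0,0],"yaw": 0}
    - {"hand": 0,"xyz": [60,0,0],"yaw": 0}
    - {"hand": 0,"xyz": [60,0,0],"yaw": 0}

```text
time_s: 23.3
eef_pos: [0.512, -0.2529, 0.2315]
eef_rot: [0.0, 0.737, 0.676, -0.0]
force: [0.2, -0.4, -0.5]
width: 0.001
finger_force: 0.0
```

```bash
python3 roll.py w14; python3 knob.py 14 | tail -3
```

```text
23.35 [ 0.512  -0.2533  0.2313] [-0.3  1.1 -0.1]
[223, 0, 92, 46, 3269] row 21 cols 224 315 V [189, 196, 196, 195, 196, 196, 197, 197, 195, 197, 197, 198, 196, 197, 198, 198, 199, 200, 177, 151, 149, 150, 148, 149, 145, 148, 149, 148, 148, 148, 149]
[241, 70, 55, 33, 1659] row 86 cols 241 296 V [193, 198, 195, 195, 196, 196, 197, 197, 196, 196, 195, 172, 155, 157, 158, 158, 158, 158, 148]
[243, 159, 51, 30, 1282] row 172 cols 244 294 V [194, 196, 197, 195, 195, 198, 198, 197, 196, 196, 172, 157, 160, 161, 158, 158, 159]
flat y 40 [[247.8, 75.1], [282.9, 72.7], [301.7, 76.6]] unrolled [[259.3, 72.2], [302.7, 72.1], [299.9, 76.7]]
flat y -40 [[250.6, 180.5], [282.5, 184.4], [299.7, 177.8]] unrolled [[261.3, 185.4], [300.4, 185.3], [298.1, 177.7]]
carriage clamped [[223.7, 4.5], [280.3, -7.0], [280.3, 26.3], [225.1, 34.4]]
[(np.int32(47), [313.6, 136.0])] [(np.int32(57), [194.4, 147.8])]
(array([ 0.55097303, -0.31257617,  0.13838634]), np.float64(0.0010170981140604743))
expected [310.84680913 135.01936819] [191.84771532 149.35556971] [348.32286147 294.05573418]
```

```bash
python3 -c "
from bench import *
print(sign_off())"
```

```text
the job is handed in; nothing more can be done
None
```

The blue-banded cartridge is clamped flat on both saddles, the lock lever was then pushed fully over to its end stop, and the job is handed in at about 23 s; no verdict was shown.

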